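Hold the lamp-box shutter half open

ROBOT

A 7-joint arm with a two-finger parallel gripper is mounted at the origin on the work surface. World frame = base frame: x ahead of the robot, y to its left, z up, the work surface at z = 0. Lengths are in m, angles in rad, forces in N, time in s.
With the tool pointing down it reaches from about 0.4 to 0.85 m from the base axis. Payload 4.5 kg.
Tool frame: the origin (TCP) lies where the fingers leave the gripper's body, on its centre line; the fingertips stand 64 mm ahead of it and the grasp point (between the pads) lies 45 mm ahead of it; z points along the fingers, y is the line along which they close (so a half turn about z gives the same grasp; the last joint's range is limited). The gripper opens to 88 mm and grips with 3 to 60 N. Pads are 18 mm wide; open, the fingers measure 123 mm over their backs; the gripper's body (75 mm by 187 mm) begins 45 mm behind the grasp point.
Start: joints at [-1.209, 0.689, -0.195, 1.565, 0.157, 0.902, -0.215], TCP at [0.201, 0.592, 0.303] pointing down, gripper open.
Joint ranges: [-3.01, 3.01], [-0.46, 2.08], [-1.47, 1.51], [0.13, 2.56], [-1, 4.14], [0.04, 2.09], [-2.66, 2.66]. Speed limits (rad/s): [2.57, 2.57, 3.14, 3.14, 3.14, 3.14, 3.14].

INTERFACE

Orientations are given as a unit quaternion [x, y, z, w].
In Python, from plant import r gives the robot as it stands.
- The arm moves only by the tool play_rows, never from a script. Its arguments are lists of equal length, an entry for each row: "translation": the shift along the tool's x, y, z in m, a list of three; "delta_rot": the turn, a rotation vector about the tool's x, y, z in degrees, a list of three; "grip": the opening, from -1 (shut) to 1 (fully open). In form: {"translation": [[x, y, z], ...], "delta_rot": [[rx, ry, rz], ...], "grip": [grip, ...]}. A call has 1 to 20 rows; each row shifts and turns the commanded pose from where the row before left it, along the tool's axes as they then stand; what a row does not reach is not made up. A row lasts 1/8 s, in which the tool goes at most 62.5 mm and 10.7 degrees, less where a joint would pass 70% of its speed; a pose out of reach is approached as far as the arm can. A call with a gripper value outside its range is refused whole. The fingers move at their own pace and stop on an object; "squeeze" is the grip in N (left out, the last holds). Time passes only in rows, so rows that do not move let the fingers close. It gives the time, the measured TCP pose, the force, the opening and the grip force at its end, in the units of the state.
- r.get_state(): the state, without advancing time (a new reading comes with each control period).
- r.snapshot(name): name is "scene" or "top"; returns the picture (420x560x3 uint8, blue, green, red); there is no depth.
- r.get_calibration(name): a dict with "intrinsics" (3x3 intrinsics, pixels), "eye" and "rotation" of the camera in the world. Camera axes: x right, y up, looking along -z (the intrinsics and any distortion apply to the point x, -y, -z); pixel columns grow to the right and rows downward; lengths in m; the calibration is good to about 2 mm. A picture is of the moment at which its call begins. get_calibration takes no time and is no camera call.
- r.finish_job(): hands the job in; it is judged then, once.
Trained networks look in the newest picture that a camera, given by its name, has taken for a name from the list of things; names that differ only in an ending like _2 or _b are one class to them, and where a whole thing is asked for, a point or a joint stands for the part that bears it (a point fixed in the world has none). Each returns a list of dicts, best first, with "confidence" (0 to 1); they miss things now and then, are a little off and sometimes report something else, mostly with a low value. They report only what shows in the picture. A call takes as long as a camera call.
- r.look_for(camera, target): "point" ([x, y, z] in m, in world coordinates, good to about 4 mm: the middle of the surface that is visible of it).
- r.silhouettes(camera, target): "pixels" (420x560 bool, what is visible of it).
The state is a dict: "clock": time; "q": joint angles; "qd": joint speeds; "joint_torque": joint torques, N m; "tool_pos": TCP position; "eef_rot": TCP orientation; "contact_force": force on the tool from outside, world axes, zero at the start; "moment": the same for the moment, N m; "opening": opening from 0.0 (shut) to 1.0 (fully open); "finger_force": force on a finger pad.
Only numpy, scipy, OpenCV 4.12 (cv2) and the standard library are available. Lean on these libraries where they do the work, as an engineer would, in place of code of your own. Each camera call takes 0.05 s, during which the arm holds its last target. There are 200 camera calls.

TASK

The lamp box of the hardness lab's measuring camera has a spring-closed shutter over its window. Slide the shutter by its flat upright tab all the way open until you feel its stop and keep it there for a moment, then ease it back to half of its travel, so that it covers half of the window, and hold it there: finish with the gripper still holding or pushing the tab against the spring, because it snaps shut when let go. Leave the filter slide with the round knob and the things lying around where they are.

Things in the scene. Friction and masses are not known exactly. Their poses are not given: they have to be found in the camera images.
- lampbox: Lamp box: ivory enamelled box, 190 (its x) x 260 (its y) x 70 mm high, fixed to the bench, turned up to 0.8 rad either way. Origin: centre of its underside; z up. Two slides on its flat top run along its +y: the shutter's lane at its x = -35 mm (nearer the robot), the filter's at x = +50 mm. A pale 40 x 56 mm window lies under the shutter; rails 7 mm high flank it, 50 mm apart.
- shutter_tab (a point): Top centre of the shutter's tab: upright steel plate 30 mm wide (box's x), 10 mm thick (box's y, the way it slides), on the middle of the dark 42 x 60 mm shutter plate. Top 112 mm above the bench, 42 above the box's top; the shutter plate's face is 5 above the box's top. Axes as the lamp box. Closed: at x = -35, y = -35 mm of the lamp box; moves with the shutter.
- shutter_stop (a point): Top centre of the near face of the fixed steel stop block across the end of the shutter's lane, 44 mm wide, 14 mm high above the box's top, at x = -35, y = +53 mm of the lamp box; behind it lies the spring barrel, 12 mm thick, 58 mm long. A thin rod, 8 mm high, runs from the shutter plate into it.
- shutter (a joint): Travel of the shutter in m: 0 closed (window covered, where the spring keeps it), 0.056 fully open at its stop; grows along the lamp box's +y. The spring pushes it shut with about 4.5 N closed, 8.7 N at half travel (0.028) and 13 N at the stop.
- filter (a joint): Travel in m of the unsprung filter slide, 0 to 0.06 along the lamp box's +y; it starts anywhere and stays where it is (about 2 N of friction). To be left alone.
- filter_knob (a point): Top centre of the filter slide's round black knob, 18 mm across, top 97 mm above the bench.
- block_round: Steel reference block, disc 64 mm across, 16 mm high, lying loose beside the lamp box. Origin: centre of underside.
- block_square: Steel reference block, 60 x 60 x 16 mm, loose beside the lamp box. Origin: centre of underside.
- loupe: Aluminium reading loupe, 52 mm across at the foot, 110 mm high, standing loose beyond the lamp box. Origin: centre of underside.
- indenter: Steel indenter holder, a 45 mm high pin with a 24 mm head, standing loose beside the lamp box. Origin: centre of underside.
- driver: Screwdriver lying on the bench to the robot's right. To be left alone.
- tray: Open grey tray, 120 x 170 x 30 mm, on the bench to the robot's left. Origin: centre of underside.
- cleaner: White bottle, 56 mm across, 140 mm high, on the bench to the robot's right. Origin: centre of underside.

How it is judged:
By the outcome, as a careful person would: the job done as asked, in the order asked, and still so for the second after the job is handed in, while the arm keeps its last pose, push and grip.
It also fails if it takes over 48 s, if anything falls off the work surface, if the arm or the gripper's body presses on something with over 40 N, if the wrist force passes 120 N, or if a joint passes its speed limit or range.

## Working session

There is one attempt and no reset: what is moved stays moved. The work goes in short steps, Python scripts to look and compute and a tool call to move; the robot and the scene stay as the last step left them, time stands still between calls to the robot, and variables do not carry over. Pictures are saved under pics/ and viewed, at most 10 in all, crops included, and the job is handed in when it is done.

Besides the shell and the picture viewer there is one more tool, called by a JSON object that holds its "op" and its "data". play_rows: Moves the arm, as the interface text tells. Its arguments: {"type":"object","properties":{"translation":{"type":"array","items":{"type":"array","items":{"type":"number"}}},"delta_rot":{"type":"array","items":{"type":"array","items":{"type":"number"}}},"grip":{"type":"array","items":{"type":"number"}},"squeeze":{"type":"number"}},"required":["translation","delta_rot","grip"]}

```bash
mkdir -p pics; ls
python3 - <<'E'
from plant import r
import cv2,numpy as np
for c in("scene","top"):
    cv2.imwrite(f"pics/{c}0.png",r.snapshot(c))
    k=r.get_calibration(c);print(c,np.round(k["intrinsics"],1).tolist(),np.round(k["eye"],4).tolist(),np.round(k["rotation"],4).tolist(),[x for x in k])
    for t in("shutter_tab","shutter_stop","filter_knob","lampbox"):
        print(t,[(np.round(d["point"],4).tolist(),round(d["confidence"],2)) for d in r.look_for(c,t)][:3])
s=r.get_state();print(s)
E
```

```text
pics
scene [[402.8, 0.0, 280.9], [0.0, 402.8, 212.7], [0.0, 0.0, 1.0]] [1.1796, 0.6182, 0.9006] [0.1617, 0.3682, 0.8489, 0.343] ['intrinsics', 'eye', 'rotation']
shutter_tab [([0.4756, -0.1464, 0.0781], 0.76), ([0.3702, -0.4005, 0.0178], 0.67)]
shutter_stop [([0.5341, -0.0808, 0.0724], 0.57)]
filter_knob []
lampbox [([0.5379, -0.0817, 0.0698], 0.95)]
top [[534.5, 0.0, 282.4], [0.0, 534.5, 208.9], [0.0, 0.0, 1.0]] [0.3869, 0.0166, 1.4525] [0.0421, -0.0574, -0.695, 0.7155] ['intrinsics', 'eye', 'rotation']
shutter_tab [([0.4757, -0.1404, 0.0728], 0.94)]
shutter_stop [([0.5103, -0.1096, 0.0696], 0.6)]
filter_knob [([0.5643, -0.0883, 0.0744], 0.5)]
lampbox [([0.5075, -0.1134, 0.0715], 0.57)]
{'clock': 0.5, 'q': array([-1.20921765,  0.68909717, -0.19459969,  1.56534324,  0.1572997 ,
        0.90248624, -0.21515011]), 'qd': array([ 4.24388435e-04,  1.36878186e-04, -5.18925120e-05, -5.63580320e-04,
        1.65597902e-03, -1.72265379e-03, -3.47435863e-04]), 'joint_torque': array([ 8.30039189e-04, -5.27102566e+01, -1.26639459e+00, -1.53604263e+01,
       -5.20903012e-02,  2.16694216e-04,  5.25407268e-05]), 'tool_pos': array([0.20119012, 0.59173372, 0.30273291]), 'eef_rot': array([ 1.63167927e-01,  9.86598311e-01,  2.50615964e-05, -6.45300132e-07]), 'contact_force': array([ 1.07297977,  0.80060318, -0.42204976]), 'moment': array([-0.00307879,  0.03387515,  0.02704534]), 'finger_force': 0.0, 'opening': 0.9994969286896191}
```

View pics/top0.png

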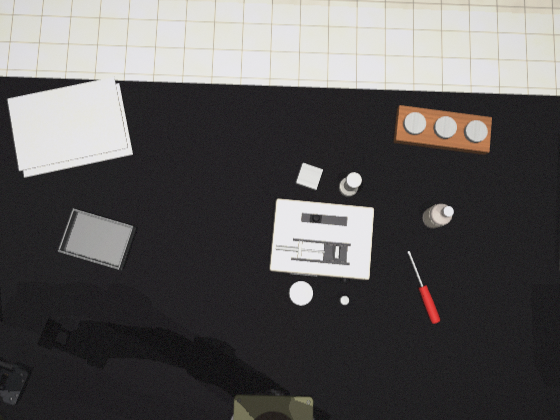

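View pics/scene0.png

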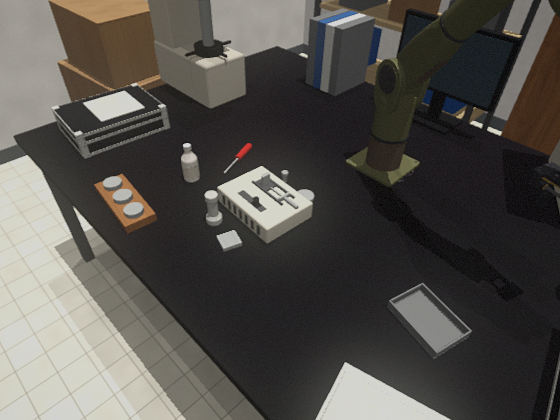

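The top view shows the lamp box at about cols 271–373, rows 200–278. The shutter tab is near (336,252), the stop and barrel run left of it, and the filter knob is near (316,218). The box is turned only slightly.

```bash
cat > h.py <<'E'
from plant import r
import cv2,numpy as np
from scipy.spatial.transform import Rotation as R
def cam(c):
    k=r.get_calibration(c);q=np.array(k["rotation"]);m=R.from_quat(q).as_matrix() if q.size==4 else q
    return np.array(k["intrinsics"]),np.array(k["eye"]),m
def proj(c,P):
    K,e,m=cam(c);p=(np.atleast_2d(P)-e)@m;p=p*[1,-1,-1];u=p@K.T;return u[:,:2]/u[:,2:]
def back(c,uv,z):
    K,e,m=cam(c);uv=np.atleast_2d(uv);d=np.c_[uv,np.ones(len(uv))]@np.linalg.inv(K).T*[1,-1,-1]@m.T
    return e+d*((z-e[2])/d[:,2:])
def w(pose,P):
    P=np.atleast_2d(P);a=pose[2];c,s=np.cos(a),np.sin(a)
    return np.c_[pose[0]+c*P[:,0]-s*P[:,1],pose[1]+s*P[:,0]+c*P[:,1],P[:,2]]
E
python3 - <<'E'
from h import *
from scipy.optimize import least_squares
C=np.array([[sx*.095,sy*.13,z] for z in(0.002,.07) for sx in(-1,1) for sy in(-1,1)])
masks={}
for c in("top","scene"):
    im=r.snapshot(c);l=r.silhouettes(c,"lampbox");print(c,[(d["confidence"],d["pixels"].sum()) for d in l])
    m=l[0]["pixels"].astype(np.uint8);masks[c]=m
    if c=="top":
        pts=back(c,np.argwhere(cv2.morphologyEx(m,3,np.ones((3,3))))[:,::-1],.07)
        print(cv2.minAreaRect(pts[:,:2].astype(np.float32)))
    for t in("shutter_tab","filter_knob"):
        for d in r.silhouettes(c,t)[:2]:
            p=np.argwhere(d["pixels"]);print(c,t,d["confidence"],len(p),p.min(0),p.max(0),p.mean(0))
# fit: convex hull of projected box vs mask (signed distance of mask contour to hull)
cs={c:max(cv2.findContours(cv2.morphologyEx(m,cv2.MORPH_CLOSE,np.ones((5,5))),0,1)[0],key=cv2.contourArea) for c,m in masks.items()}
for c in cs: cs[c]=cv2.convexHull(cs[c])[:,0]
def dense(h):
    return np.vstack([np.linspace(h[i],h[(i+1)%len(h)],12,endpoint=False) for i in range(len(h))])
def f(p,use):
    o=[]
    for c in use:
        h=cv2.convexHull(proj(c,w(p,C)).astype(np.float32))
        d=dense(cs[c].astype(float)); o+=[cv2.pointPolygonTest(h,(float(a),float(b)),True) for a,b in d]
    return np.array(o)
for use in(["top"],["scene"],["top","scene"]):
    b=min((least_squares(f,[.52,-.1,y],args=(use,),loss="soft_l1",diff_step=1e-3) for y in(-.6,-.2,.05,.2,.6)),key=lambda s:s.cost)
    print(use,b.x,np.sqrt(np.mean(b.fun**2)))
p=b.x
out=[]
for c,(x,y) in(("top",(260,190)),("scene",(210,160))):
    im=cv2.resize(r.snapshot(c)[y:y+100,x:x+125],None,fx=5,fy=5,interpolation=2)
    L=lambda P,col:cv2.polylines(im,[np.round((proj(c,w(p,P))-[x,y]+.5)*5).astype(int)],True,col,1)
    L(C[[4,5,7,6]],(0,0,255));L([[-.035+a,-.035+b,.112] for a,b in((-.015,-.005),(.015,-.005),(.015,.005),(-.015,.005))],(0,255,0))
    L([[-.057,.053,.084],[-.013,.053,.084]],(255,0,0))
    cv2.imwrite(f"pics/{c}1.png",im)
E
```

```text
top [(0.76, np.int64(7324))]
((0.5057054162025452, -0.11559492349624634), (0.25872910022735596, 0.20015829801559448), 86.13396453857422)
top shutter_tab 0.69 449 [244 302] [261 346] [252.14699332 331.17594655]
top shutter_tab 0.21 353 [173 340] [195 361] [184.1898017  350.38243626]
scene [(0.9, np.int64(4299))]
scene shutter_tab 0.45 212 [173 256] [193 278] [182.13679245 265.89150943]
scene filter_knob 0.46 62 [196 252] [205 259] [200.88709677 255.41935484]
['top'] [ 0.50927767 -0.11573069 -0.07481767] 1.0592713957750244
['scene'] [ 0.50867641 -0.1208955  -0.1038583 ] 1.1250213702260836
['top', 'scene'] [ 0.50950551 -0.1168279  -0.08246226] 1.1765577053626841
```

View pics/top1.png

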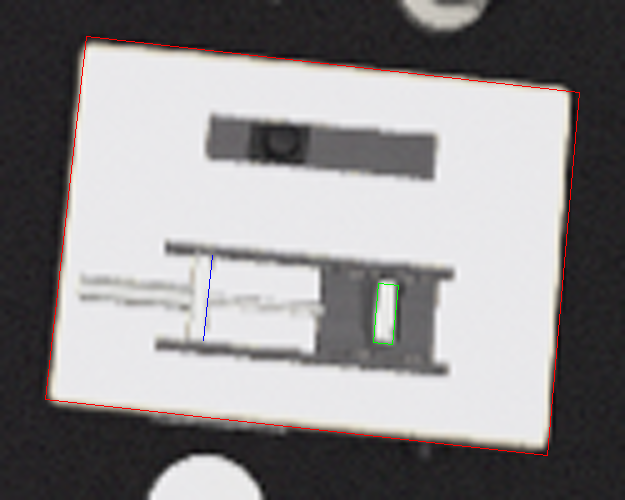

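View pics/scene1.png

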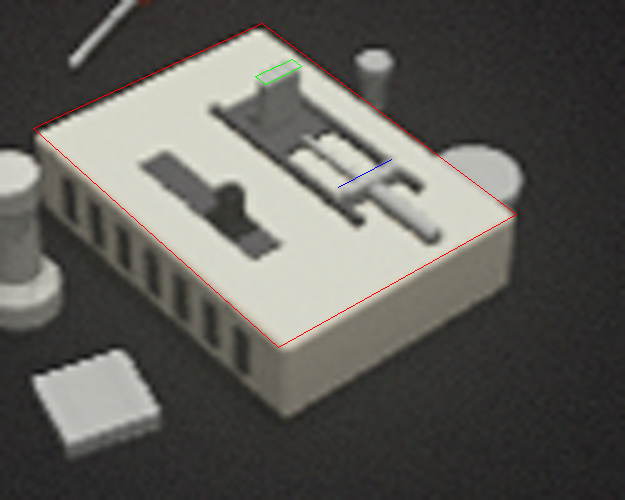

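The overlay fits both views: tab outline (green) at top crop (386,312), box edges (red) on the box. Now the move numbers.

Run:
```python
from h import *
p=[.5094,-.1165,-.080]
t=w(p,[-.035,-.035,.112])[0];print("tab",t,"filter lane/knob px back",back("top",[316.5,218.5],.097))
s=r.get_state();yb=np.array([.08,.997,0]);xb=np.array([-.997,.08,0])
w1=np.array([.48,.25]) 
for a,b in((s["tool_pos"][:2],w1),(w1,t[:2])):
    d=np.r_[b-a,0];print("tool x,y",d@xb,d@yb)
```

```text
tab [ 0.47171493 -0.14859105  0.112     ] filter lane/knob px back [[ 0.55727455 -0.09809204  0.097     ]]
tool x,y -0.3053200141987533 -0.3184111433130597
tool x,y -0.02362706484704947 -0.3980580782161367
```

{"op": "play_rows", "data": {"translation": [[0,0,0],[0,0,0],[-0.038,-0.04,0],[-0.038,-0.04,0],[-0.038,-0.04,0],[-0.038,-0.04,0],[-0.038,-0.04,0],[-0.038,-0.04,0],[-0.038,-0.04,0],[-0.038,-0.04,0],[-0.0024,-0.04,0],[-0.0024,-0.04,0],[-0.0024,-0.04,0],[-0.0024,-0.04,0],[-0.0024,-0.04,0],[-0.0024,-0.04,0],[-0.0024,-0.04,0],[-0.0024,-0.04,0],[-0.0024,-0.04,0],[-0.0024,-0.04,0]], "delta_rot": [[0,0,-7.1],[0,0,-7.1],[0,0,0],[0,0,0],[0,0,0],[0,0,0],[0,0,0],[0,0,0],[0,0,0],[0,0,0],[0,0,0],[0,0,0],[0,0,0],[0,0,0],[0,0,0],[0,0,0],[0,0,0],[0,0,0],[0,0,0],[0,0,0]], "grip": [1,1,1,1,1,1,1,1,1,1,1,1,1,1,1,1,1,1,1,1], "squeeze": 30}}

```text
clock: 3.5
tool_pos: [0.4707, -0.1535, 0.3029]
eef_rot: [0.04, 0.999, -0.0, 0.0]
contact_force: [1.1, -0.7, -0.1]
opening: 1.002
finger_force: 0.0
```

{"op": "play_rows", "data": {"translation": [[0,0,0],[0,0,0]], "delta_rot": [[0,0,0],[0,0,0]], "grip": [0,0]}}

```text
clock: 3.75
tool_pos: [0.4708, -0.1514, 0.3028]
eef_rot: [0.04, 0.999, 0.0, 0.0]
contact_force: [0.2, -0.1, -0.5]
opening: 0.797
finger_force: 0.0
```

Run:
```python
from h import *
s=r.get_state();m=R.from_quat(s["eef_rot"]).as_matrix();print(m.round(3))
t=np.array([.4717,-.1486,.147]);print(s["tool_pos"],(t-s["tool_pos"])@m,s["contact_force"],s["opening"],s["clock"])
```

```text
[[-0.997  0.079  0.   ]
 [ 0.079  0.997  0.001]
 [-0.     0.001 -1.   ]]
[ 0.47078011 -0.15138662  0.30277848] [-0.00065134  0.00271881  0.15578103] [ 0.18808378 -0.07297472 -0.47642721] 0.7969327316236591 3.75
```

{"op": "play_rows", "data": {"translation": [[0,0.003,0.03],[0,0,0.03],[0,0,0.03],[0,0,0.03],[0,0,0.015],[0,0,0.01],[0,0,0.01],[0,0,0],[0,0,0]], "delta_rot": [[0,0,0],[0,0,0],[0,0,0],[0,0,0],[0,0,0],[0,0,0],[0,0,0],[0,0,0],[0,0,0]], "grip": [0,0,0,0,0,0,0,0,0]}}

```text
clock: 4.88
tool_pos: [0.4712, -0.1491, 0.1481]
eef_rot: [0.04, 0.999, 0.0, 0.0]
contact_force: [0.1, -0.3, -0.2]
opening: 0.504
finger_force: 0.0
```

Run:
```python
from h import *
out=[]
for c,(x,y) in(("top",(270,190)),("scene",(200,130))):
    out.append(cv2.resize(r.snapshot(c)[y:y+120,x:x+110],None,fx=3.6,fy=3.6,interpolation=2))
cv2.imwrite("pics/d.png",np.hstack(out))
```

```text
(no output)
```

View pics/d.png

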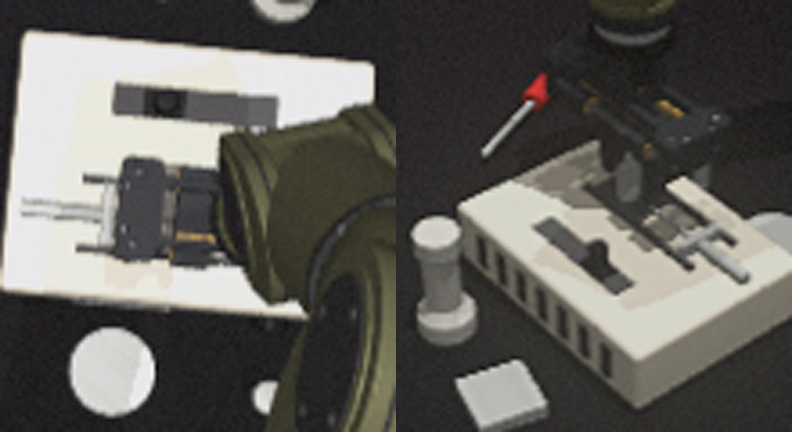

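The gripper is over the shutter lane, clear of the filter knob (crop (165,100) on the left view), and the fingers straddle the tab (right view, near (630,180)). No contact yet, so I'll close.

{"op": "play_rows", "data": {"translation": [[0,0,0],[0,0,0],[0,0,0],[0,0,0],[0,0,0],[0,0,0],[0,0,0],[0,0,0]], "delta_rot": [[0,0,0],[0,0,0],[0,0,0],[0,0,0],[0,0,0],[0,0,0],[0,0,0],[0,0,0]], "grip": [-1,-1,-1,-1,-1,-1,-1,-1], "squeeze": 30}}

```text
clock: 5.98
tool_pos: [0.4711, -0.1472, 0.1477]
eef_rot: [0.039, 0.999, 0.001, 0.0]
contact_force: [-1.0, 4.5, 2.0]
opening: 0.11
finger_force: 30.0
```

Gripped, opening 9.7 mm. The tab sits closed at y ≈ -0.147. I'll slide it open.

{"op": "play_rows", "data": {"translation": [[0,0.005,0],[0,0.005,0],[0,0.005,0],[0,0.005,0],[0,0.005,0],[0,0.005,0],[0,0.005,0],[0,0.005,0],[0,0,0],[0,0,0],[0,0,0]], "delta_rot": [[0,0,0],[0,0,0],[0,0,0],[0,0,0],[0,0,0],[0,0,0],[0,0,0],[0,0,0],[0,0,0],[0,0,0],[0,0,0]], "grip": [-1,-1,-1,-1,-1,-1,-1,-1,-1,-1,-1]}}

```text
clock: 7.35
tool_pos: [0.4734, -0.1134, 0.1477]
eef_rot: [0.042, 0.999, -0.003, -0.001]
contact_force: [-0.8, -8.9, 1.0]
opening: 0.109
finger_force: 30.0
```

{"op": "play_rows", "data": {"translation": [[0,0.004,0],[0,0.004,0],[0,0.004,0],[0,0,0],[0,0,0],[0,0,0]], "delta_rot": [[0,0,0],[0,0,0],[0,0,0],[0,0,0],[0,0,0],[0,0,0]], "grip": [-1,-1,-1,-1,-1,-1]}}

```text
clock: 8.1
tool_pos: [0.4741, -0.1022, 0.1477]
eef_rot: [0.042, 0.999, -0.003, -0.001]
contact_force: [-1.1, -10.8, 0.5]
opening: 0.11
finger_force: 30.0
```

{"op": "play_rows", "data": {"translation": [[0,0.004,0],[0,0.004,0],[0,0.003,0],[0,0,0],[0,0,0],[0,0,0]], "delta_rot": [[0,0,0],[0,0,0],[0,0,0],[0,0,0],[0,0,0],[0,0,0]], "grip": [-1,-1,-1,-1,-1,-1]}}

```text
clock: 8.85
tool_pos: [0.4748, -0.0919, 0.1477]
eef_rot: [0.043, 0.999, -0.004, -0.001]
contact_force: [-0.5, -13.1, 0.5]
opening: 0.113
finger_force: 30.1
```

{"op": "play_rows", "data": {"translation": [[0,0.002,0],[0,0.001,0],[0,0,0],[0,0,0],[0,0,0]], "delta_rot": [[0,0,0],[0,0,0],[0,0,0],[0,0,0],[0,0,0]], "grip": [-1,-1,-1,-1,-1]}}

```text
clock: 9.48
tool_pos: [0.4749, -0.0902, 0.1477]
eef_rot: [0.044, 0.999, -0.005, -0.001]
contact_force: [-0.4, -15.3, 0.2]
opening: 0.108
finger_force: 30.1
```

{"op": "play_rows", "data": {"translation": [[0,0.002,0],[0,0.001,0],[0,0,0],[0,0,0],[0,0,0]], "delta_rot": [[0,0,0],[0,0,0],[0,0,0],[0,0,0],[0,0,0]], "grip": [-1,-1,-1,-1,-1]}}

```text
clock: 10.1
tool_pos: [0.475, -0.0899, 0.1477]
eef_rot: [0.045, 0.999, -0.007, -0.002]
contact_force: [0.3, -20.6, -0.8]
opening: 0.11
finger_force: 30.1
```

{"op": "play_rows", "data": {"translation": [[0,0,0],[0,0,0],[0,0,0],[0,0,0],[0,0,0],[0,0,0],[0,0,0],[0,0,0],[0,0,0],[0,0,0]], "delta_rot": [[0,0,0],[0,0,0],[0,0,0],[0,0,0],[0,0,0],[0,0,0],[0,0,0],[0,0,0],[0,0,0],[0,0,0]], "grip": [-1,-1,-1,-1,-1,-1,-1,-1,-1,-1]}}

```text
clock: 11.35
tool_pos: [0.475, -0.0899, 0.1477]
eef_rot: [0.045, 0.999, -0.006, -0.002]
contact_force: [-0.3, -21.9, -0.7]
opening: 0.112
finger_force: 30.1
```

```bash
cat > g.py <<'E'
from h import *
s=r.get_state();m=R.from_quat(s["eef_rot"]).as_matrix()
g=s["tool_pos"]+.045*m[:,2];print("grasp",g.round(4),"along",round(g@[.08,.997,0],4),s["contact_force"].round(1),s["opening"],m[:,1].round(3),m[:,2].round(3))
E
python3 g.py
python3 - <<'E'
from h import *
out=[]
for c,(x,y) in(("top",(270,190)),("scene",(200,130))):
    out.append(cv2.resize(r.snapshot(c)[y:y+120,x:x+110],None,fx=3.6,fy=3.6,interpolation=2))
cv2.imwrite("pics/e.png",np.hstack(out))
E
```

```text
grasp [ 0.4748 -0.0905  0.1027] along -0.0522 [ -0.3 -21.9  -0.7] 0.11234523510727096 [ 0.09   0.996 -0.013] [-0.004 -0.013 -1.   ]
```

View pics/e.png

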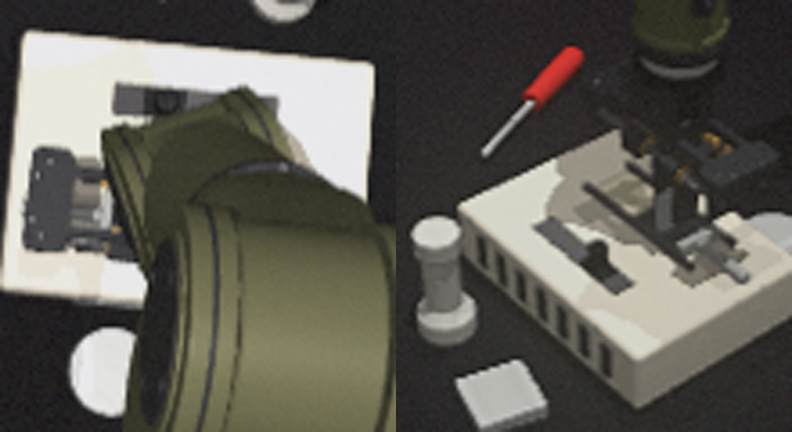

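The shutter is at its stop: the tab is up against the block near (690,235) in the right view, and the force jumped to 22 N. It has been held over 1 s, so I'll ease it back.

{"op": "play_rows", "data": {"translation": [[0,-0.002,0],[0,-0.003,0],[0,-0.003,0],[0,-0.003,0],[0,-0.003,0],[0,-0.003,0],[0,-0.003,0],[0,-0.003,0],[0,-0.003,0],[0,-0.002,0],[0,0,0],[0,0,0],[0,0,0],[0,0,0]], "delta_rot": [[0,0,0],[0,0,0],[0,0,0],[0,0,0],[0,0,0],[0,0,0],[0,0,0],[0,0,0],[0,0,0],[0,0,0],[0,0,0],[0,0,0],[0,0,0],[0,0,0]], "grip": [-1,-1,-1,-1,-1,-1,-1,-1,-1,-1,-1,-1,-1,-1]}}

```text
clock: 13.2
tool_pos: [0.4734, -0.1128, 0.1477]
eef_rot: [0.042, 0.999, -0.003, -0.001]
contact_force: [-1.0, -10.0, -0.0]
opening: 0.115
finger_force: 30.0
```

```bash
python3 g.py
```

```text
grasp [ 0.4733 -0.113   0.1027] along -0.0748 [ -1. -10.  -0.] 0.11468529079325336 [ 0.084  0.996 -0.006] [-0.002 -0.006 -1.   ]
```

Need about 5.5 mm more.

{"op": "play_rows", "data": {"translation": [[0,-0.002,0],[0,-0.002,0],[0,-0.002,0],[0,0,0],[0,0,0],[0,0,0],[0,0,0],[0,0,0],[0,0,0],[0,0,0]], "delta_rot": [[0,0,0],[0,0,0],[0,0,0],[0,0,0],[0,0,0],[0,0,0],[0,0,0],[0,0,0],[0,0,0],[0,0,0]], "grip": [-1,-1,-1,-1,-1,-1,-1,-1,-1,-1]}}

```text
clock: 14.45
tool_pos: [0.473, -0.1184, 0.1478]
eef_rot: [0.042, 0.999, -0.003, -0.001]
contact_force: [-0.5, -9.5, 0.3]
opening: 0.112
finger_force: 30.0
```

```bash
python3 g.py
python3 - <<'E'
from h import *
out=[]
for c,(x,y) in(("top",(270,190)),("scene",(200,130))):
    out.append(cv2.resize(r.snapshot(c)[y:y+120,x:x+110],None,fx=3.6,fy=3.6,interpolation=2))
cv2.imwrite("pics/f.png",np.hstack(out))
E
```

```text
grasp [ 0.473  -0.1186  0.1028] along -0.0804 [-0.5 -9.5  0.3] 0.11221502628856535 [ 0.084  0.996 -0.006] [-0.002 -0.006 -1.   ]
```

View pics/f.png

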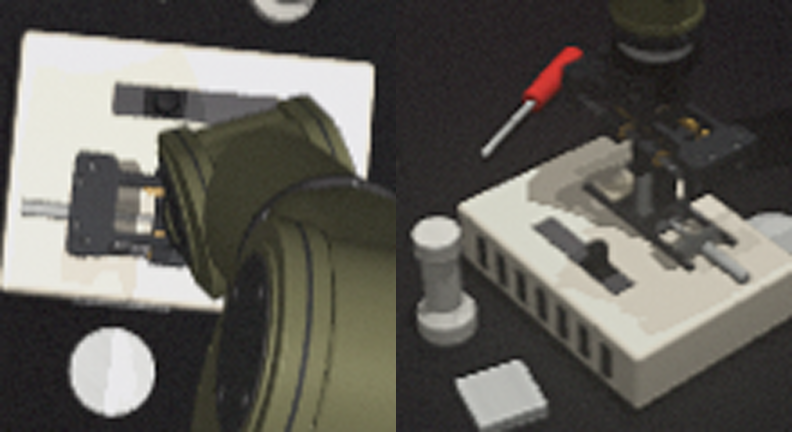

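The tab is held at mid-travel, near (645,195) in the right view, 28.2 mm back from the stop. The grip is firm, and the filter knob, loupe and blocks haven't moved. Handing in.

```bash
python3 -c "
from plant import r
print(r.finish_job())"
```

```text
the job is handed in; nothing more can be done
None
```

The job is handed in: I slid the shutter open to its stop (force rose to 22 N), held it there over 1 s, then eased it back 28 mm to half travel; the gripper still holds the tab, and the filter slide and loose items in view look undisturbed.

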